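Cock a snap trap and butt it against the drawer unit

TASK

Set the snap trap: press its red thumb bar down until the catch takes hold of the jaw, without forcing it against its stop, and ease off so that it stays cocked. The trap must also stand flat on the shelf with its bait end butted squarely against the side of the blue drawer unit that faces it; never let the jaw snap, and leave the fuse box, lamp and tester pen where they are.

Things in the scene. Friction and masses are not known exactly. Their poses are not given: they have to be found in the camera images.
- trap: Loose black plastic snap trap, 140 long x 56 wide, about 160 g, flat on the shelf. Origin on the shelf right under the hinge pin, mid width; x points to the bait end, z up. Floor plate 4 thick, from x=-68 to x=+72. The pin lies along y at x=0, 30 above the shelf. Grey jaw in front, red thumb bar at the tail, yellow treadle between low front rails.
- trap_grip (a point): Place to take hold of the trap, cocked or not: mid width between its two upright side cheeks, at x=-30 and 13 above the shelf. The cheeks are 26 high, their outer faces 56 apart (y=-28 and +28), and run from x=-38 to x=+14. Gripped here, a gripper stays clear of the raised jaw. Axes as the trap's.
- jaw (a joint): Angle of the sprung jaw about the pin, rad. 0 = snapped shut (start); it grows as the thumb bar goes down and the jaw's front rises. The spring always pulls it back to 0; the bar takes 9 to 14 N straight down. Let go before the catch holds, or knocked off the catch, the jaw snaps shut; letting it back slowly with the finger on the bar is harmless. More than 24 N on the jaw cracks it.
- thumb_bar (a point): Centre of the red thumb bar on the jaw's tail: round, 12 diameter, 42 long, parallel to the pin. It swings at radius 50 about the pin: at jaw angle q it lies in the trap's frame at x = -50 cos(0.855 - q), z = 30 + 50 sin(0.855 - q) mm (68 above the shelf when shut, 13 to 33 when cocked). When cocked, pressing it further does not fire the trap.
- catch (a point): Nose of the yellow treadle's upright post, the catch, 28 above the shelf at x=+23 in the trap's frame. It drops under the jaw's steel sear at a jaw angle between 0.8 and 1.2: this depends on how the sear is set on the hub, differs from trap to trap and cannot be read beforehand. Once it holds and the finger eases up, the bar follows for 2 to 3 mm only and then presses no more.
- bumper (a point): Black rubber stop under the tail, 14 high, at x=-26 in the trap's frame. The jaw meets it about 0.04 rad (2 mm at the bar) past the angle where the catch drops in; it is felt as a steep rise of force. Pressing until the stop is just felt, some 4 to 6 N more than before, is enough.
- jaw_tip (a point): Middle of the jaw's front bar, 66 from the pin, 45 wide. When cocked it stands 30 to 51 ahead of the pin and up to 92 above the shelf.
- bait_cup (a point): Rim centre of the yellow bait cup, 24 diameter, on the treadle, 18 above the shelf, at x=+50 in the trap's frame. About 1.7 N down on the cup fires the cocked trap.
- trap_front (a point): Middle of the trap's front lip face (bait end), 10 above the shelf, at x=+72 in the trap's frame; axes as the trap's.
- unit: Blue plastic drawer unit fixed to the shelf, 180 deep (x) x 160 wide (y) x 130 high, two drawers with black knobs in its -x front. Origin in the middle of its underside.
- unit_side (a point): Middle of the unit's flat -y side, the one that faces the trap, 10 above the shelf; axes as the unit's (the outward direction is -y). The flat side runs 75 towards -x and 90 towards +x from here.
- fusebox: Clear plastic box of glass cartridge fuses, 60 x 90 x 25 high, loose; origin under its centre. Bystander.
- lampholder: White ceramic lamp holder, 60 across the foot, with a frosted LED bulb in it, 125 high in all, loose; origin under its centre. Bystander.
- testpen: Grey tester pen lying on the shelf, 132 long, 14 high, loose; origin under it 73 from its blunt end, x towards the tip. Bystander.

How it is judged:
On the way:
1. the jaw is drawn back and held by the catch, with the robot off it (value of joint jaw above 0.7 rad and contact force between the fingers and jaw below 0.1 N), for 0.3 s.
At the end, for the whole second after the job is handed in: Jaw held cocked by the catch (joint above 0.7 rad); trap flat and still on the shelf (tilt under 0.04 rad), the middle of its front lip within 5 mm of the unit's facing side, from 60 mm on the -x to 75 mm on the +x side of that side's middle point, square to it within 0.12 rad (value of joint jaw above 0.7 rad and y of trap_front in the frame of unit_side between -0.005 and 0.004 m and x of trap_front in the frame of unit_side between -0.06 and 0.075 m and angle between the x axis of trap and the y axis of unit, either way round below 0.12 rad and angle between trap's own z axis and vertical below 0.04 rad and height (world z) of trap below 0.004 m and linear speed of trap below 0.01 m/s); the robot touches nothing.
It fails at once if the jaw is let snap or the trap fires (velocity of joint jaw below -8 rad/s).
It fails at once if the jaw is forced with more than 24 N (contact force between the fingers and jaw above 24 N).
It fails at once if the fuse box is shoved more than 15 mm (distance of fusebox from where it was at the start of the episode above 0.015 m).
It fails at once if the lamp holder with the bulb is shoved more than 15 mm or tipped (distance of lampholder from where it was at the start of the episode above 0.015 m or angle between lampholder's own z axis and vertical above 0.3 rad).
It fails at once if the tester pen is shoved more than 15 mm (distance of testpen from where it was at the start of the episode above 0.015 m).
It also fails if it takes over 67 s, if anything falls off the work surface, if the arm or the gripper's body presses on something with over 40 N, if the wrist force passes 120 N, or if a joint passes its speed limit or range.

ROBOT

A 7-joint arm with a two-finger parallel gripper is mounted at the origin on the work surface. World frame = base frame: x ahead of the robot, y to its left, z up, the work surface at z = 0. Lengths are in m, angles in rad, forces in N, time in s.
With the tool pointing down it reaches from about 0.425 to 0.875 m from the base axis. Payload 4.7 kg.
Tool frame: the origin (TCP) lies on the mounting face of the last link; the fingertips stand 182 mm ahead of it and the grasp point (between the pads) lies 164 mm ahead of it (ctrl.finger_overhang is the distance from the TCP to the fingertips, in m); z points along the fingers, y is the line along which they close (so a half turn about z gives the same grasp; the last joint's range is limited). The gripper opens to 87 mm and grips with 3 to 60 N. Pads are 19 mm wide; open, the fingers measure 117 mm over their backs; the gripper's body (75 mm by 190 mm) begins 51 mm behind the grasp point.
Start: joints at [1.235, 0.321, -0.07, 1.45, 0.023, 1.371, -0.057], TCP at [0.223, -0.611, 0.405] pointing down, gripper open.
Joint ranges: [-2.86, 2.86], [-0.3, 2.09], [-1.38, 1.24], [0.06, 2.45], [-1.56, 4.7], [0.09, 2.05], [-2.69, 2.69]. Speed limits (rad/s): [2.57, 2.57, 3.14, 3.14, 3.14, 3.14, 3.14].

INTERFACE

Orientations are given as a rotation vector (axis times angle).
In Python, from bench import ctrl gives the robot as it stands.
- The arm moves only by the shell command python3 -m jog 'ROWS' [FORCE]. ROWS is a JSON object of lists of equal length, an entry for each row: "translation": the shift along the tool's x, y, z as a fraction of full scale, a list of three; "yaw": the turn about the tool's z as a fraction of full scale; "jaw": the closure, from 0 (fully open) to 1 (shut). In form: {"translation": [[dx, dy, dz], ...], "yaw": [yaw, ...], "jaw": [jaw, ...]}. A call has 1 to 8 rows; each row is the pose to reach, as a shift and turn from the pose commanded when the call began, along the tool's axes at that moment, turning the shorter way round; what a row does not reach only later rows make up. Full scale, the value 1, is 0.2 m for a shift and 180 degrees for a turn. A row lasts 1/8 s, in which the tool goes at most 62.5 mm and 10.7 degrees, less where a joint would pass 70% of its speed; a pose out of reach is approached as far as the arm can. A call with a number of a shift or a turn outside -1 to 1 is refused whole. A call with a gripper value outside its range is refused whole. The fingers move at their own pace and stop on an object; FORCE is the grip in N (left out, the last holds). Time passes only in rows, so rows that repeat a pose let the fingers close. It gives the time, the measured TCP pose, the force, the opening and the grip force at its end, in the units of the state.
- ctrl.get_state(): the state, without advancing time (a new reading comes with each control period).
- ctrl.get_image(name): name is "side" or "top"; returns a dict with "pixels" (384x512x3 uint8, blue, green, red), "fx", "fy", "cx", "cy" (pixels), "R" (3x3) and "t" (3): a world point X has camera coordinates R X + t. Camera axes: x right, y down, z forward; pixel columns grow to the right and rows downward; lengths in m; the calibration is good to about 2 mm. A picture is of the moment at which its call begins. There is no depth.
- ctrl.close_job(): hands the job in; it is judged then, once.
Trained networks look in a picture, given as the dict that the camera call returned (one of the last four; its "shot" number tells which), for a name from the list of things; names that differ only in an ending like _2 or _b are one class to them, and where a whole thing is asked for, a point or a joint stands for the part that bears it (a point fixed in the world has none). Each returns a list of dicts, best first, with "p" (0 to 1); they miss things now and then, are a little off and sometimes report something else, mostly with a low value. They report only what shows in the picture. A call takes as long as a camera call.
- ctrl.silhouettes(label, picture): "region" (384x512 bool, what is visible of it) and "at" ([column, row] in pixels, amid what is visible of it).
The state is a dict: "time": time; "joint_positions": joint angles; "qd": joint speeds; "joint_torque": joint torques, N m; "position": TCP position; "tool_rot": TCP orientation; "ft_force": force on the tool from outside, world axes, zero at the start; "torque": the same for the moment, N m; "grip_width": opening from 0.0 (shut) to 1.0 (fully open); "grip_force": force on a finger pad.
Only numpy, scipy, OpenCV 4.12 (cv2) and the standard library are available. Lean on these libraries where they do the work, as an engineer would, in place of code of your own. Each camera call takes 0.05 s, during which the arm holds its last target. There are 200 camera calls.

## Working session

There is one attempt and no reset: what is moved stays moved. The work goes in short steps, Python scripts to look and compute and a shell command to move; the robot and the scene stay as the last step left them, time stands still between calls to the robot, and variables do not carry over. Pictures are saved under pics/ and viewed, at most 10 in all, crops included, and the job is handed in when it is done.

```bash
mkdir -p pics
cat > h.py <<'E'
import numpy as np, cv2
from bench import ctrl
def pix2ray(im,uv):
    R=np.array(im["R"]);t=np.array(im["t"])
    d=R.T@np.array([(uv[0]-im["cx"])/im["fx"],(uv[1]-im["cy"])/im["fy"],1.0])
    return -R.T@t,d
def onplane(im,uv,z):
    c,d=pix2ray(im,uv); return c+d*(z-c[2])/d[2]
def proj(im,X):
    p=np.array(im["R"])@np.array(X)+np.array(im["t"])
    return np.array([im["fx"]*p[0]/p[2]+im["cx"],im["fy"]*p[1]/p[2]+im["cy"]])
def tri(obs):
    A=np.zeros((3,3));b=np.zeros(3)
    for im,uv in obs:
        c,d=pix2ray(im,uv);d/=np.linalg.norm(d);P=np.eye(3)-np.outer(d,d);A+=P;b+=P@c
    return np.linalg.solve(A,b)
E
python3 - <<'E'
from h import *
np.set_printoptions(precision=4,suppress=True)
s=ctrl.get_state();print({k:np.round(v,4) for k,v in s.items()})
ims={n:ctrl.get_image(n) for n in("top","side")}
for n,im in ims.items():
    cv2.imwrite(f"pics/{n}0.png",im["pixels"]);print(n,"cam",-np.array(im["R"]).T@im["t"],im["fx"])
for n,im in ims.items():
    for l in("trap","thumb_bar","catch","bait_cup","unit","fusebox","lampholder","testpen"):
        r=ctrl.silhouettes(l,im)
        for q in r[:2]: 
            ys,xs=np.where(q["region"]);print(n,l,round(q["p"],2),q["at"],len(xs),(xs.min(),xs.max(),ys.min(),ys.max()) if len(xs) else "",onplane(im,q["at"],0.02))
E
```

```text
{'time': np.float64(0.0), 'joint_positions': array([ 1.2351,  0.3218, -0.0701,  1.4517,  0.0226,  1.3708, -0.0569]), 'qd': array([ 0.0004,  0.0006,  0.001 , -0.0002, -0.0004, -0.    ,  0.0003]), 'joint_torque': array([  0.0004, -49.1286,  -0.4038, -31.2534,  -0.0638,   0.0437,
         0.0002]), 'position': array([ 0.2226, -0.6105,  0.4036]), 'tool_rot': array([-3.0918, -0.5463,  0.0007]), 'ft_force': array([-0.5881, -0.5382, -0.4478]), 'torque': array([ 0.0375,  0.023 , -0.0032]), 'grip_force': np.float64(0.0), 'grip_width': np.float64(0.9998)}
top cam [ 0.4394 -0.0147  1.2637] 469.36411274314895
side cam [0.4784 0.5592 0.687 ] 387.16495728058084
top trap 0.59 [259.7, 199.1] 1155 (np.int64(238), np.int64(290), np.int64(187), np.int64(213)) [ 0.5704 -0.0489  0.02  ]
top thumb_bar 0.86 [263.5, 196.8] 219 (np.int64(239), np.int64(281), np.int64(189), np.int64(210)) [ 0.5764 -0.0591  0.02  ]
top catch 0.5 [247.2, 201.5] 108 (np.int64(242), np.int64(257), np.int64(198), np.int64(206)) [ 0.5642 -0.0155  0.02  ]
top bait_cup 0.4 [250.9, 200.6] 107 (np.int64(243), np.int64(258), np.int64(19
[... 1068 characters left out ...]
np.int64(246), np.int64(261), np.int64(158), np.int64(206)) [ 0.5783 -0.1396  0.02  ]
side unit 0.66 [203.0, 322.8] 15470 (np.int64(133), np.int64(288), np.int64(257), np.int64(383)) [0.6044 0.283  0.02  ]
side fusebox 0.8 [176.6, 192.4] 1013 (np.int64(158), np.int64(198), np.int64(173), np.int64(210)) [ 0.7364 -0.0115  0.02  ]
side fusebox 0.71 [250.0, 179.3] 272 (np.int64(241), np.int64(262), np.int64(158), np.int64(206)) [ 0.5742 -0.0783  0.02  ]
side lampholder 0.88 [237.9, 101.4] 784 (np.int64(228), np.int64(250), np.int64(81), np.int64(127)) [ 0.6572 -0.3907  0.02  ]
side testpen 0.76 [320.1, 258.9] 242 (np.int64(314), np.int64(320), np.int64(241), np.int64(288)) [0.4026 0.1205 0.02  ]
```

Run:
```python
import cv2,numpy as np
a=cv2.imread("pics/top0.png")[110:260,70:400]
b=cv2.imread("pics/side0.png")[70:384,120:380]
a=cv2.resize(a,None,fx=2.4,fy=2.4,interpolation=cv2.INTER_CUBIC)
cv2.imwrite("pics/ta.png",a)
cv2.imwrite("pics/sa.png",cv2.resize(b[60:250],None,fx=3,fy=3,interpolation=cv2.INTER_CUBIC))
```

```text
(no output)
```

View pics/ta.png

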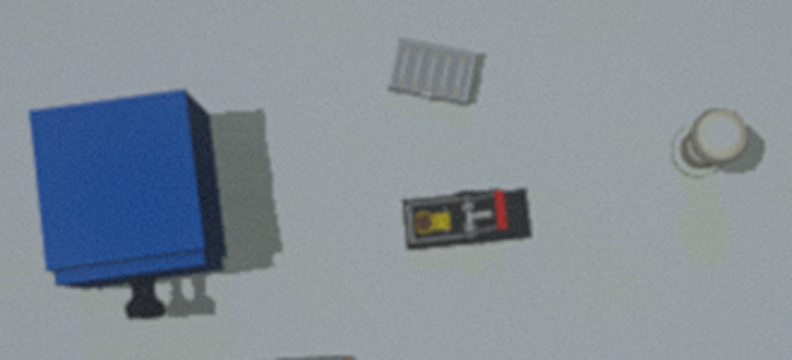

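View pics/sa.png

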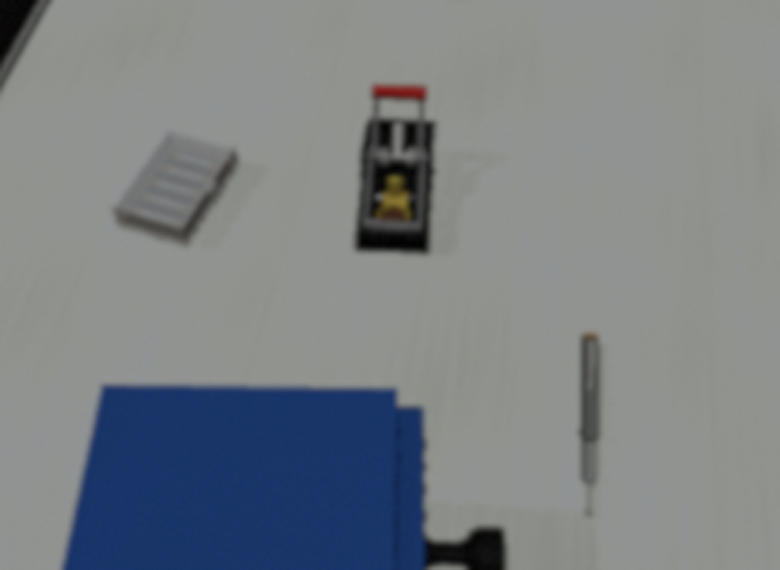

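The top view shows the trap with its bait end to the left (+y). Its front is at about (239,203) and its tail at (290,199). The unit's -y side runs from about (148,148) to (160,220), the fuse box is at (251,139) and the lamp at (368,168). The side view confirms this layout, with the pen at (317,259) near the unit's front.

```bash
cat > fit.py <<'E'
from h import *
from scipy.optimize import least_squares
np.set_printoptions(precision=4,suppress=True)
def ends(m):
    ys,xs=np.where(m);p=np.c_[xs,ys].astype(float);c=p.mean(0);u,s,v=np.linalg.svd(p-c,full_matrices=False);return c,v[0]
def red(im):
    hsv=cv2.cvtColor(im["pixels"],cv2.COLOR_BGR2HSV);h=hsv[...,0]
    m=((h<8)|(h>172))&(hsv[...,1]>150)&(hsv[...,2]>60)
    n,l,st,ce=cv2.connectedComponentsWithStats(m.astype(np.uint8))
    k=1+np.argmax(st[1:,4]);return l==k
if __name__=="__main__":
    T=ctrl.get_image("top");S=ctrl.get_image("side")
    ct,vt=ends(red(T));cs,vs=ends(red(S))
    b=tri([(T,ct),(S,cs)]);print("bar",ct,cs,b,"reproj",proj(T,b)-ct,proj(S,b)-cs)
    # yaw of the bar from both views
    for im,c,v in((T,ct,vt),(S,cs,vs)):
        d=onplane(im,c+8*v,b[2])-onplane(im,c-8*v,b[2]);print("bar yaw",np.degrees(np.arctan2(d[1],d[0])))
    g=cv2.cvtColor(T["pixels"],cv2.COLOR_BGR2GRAY);
    m=((g<95)|red(T)).astype(np.uint8);w=np.zeros_like(m);w[178:222,228:300]=1;m*=w
    m=cv2.morphologyEx(m,cv2.MORPH_CLOSE,np.ones((9,9)))
    n,l,st,ce=cv2.connectedComponentsWithStats(m);k=1+np.argmax(st[1:,4])
    r=cv2.minAreaRect(np.argwhere(l==k)[:,::-1].astype(np.float32));print("rect",r)
    P=np.array([onplane(T,q,0.01) for q in cv2.boxPoints(r)]);print(P,P.mean(0),[np.linalg.norm(P[i]-P[i-1]) for i in range(4)])
    e=[P[i]-P[i-1] for i in range(4)];print("edge yaws",[np.degrees(np.arctan2(d[1],d[0])) for d in e])
    # unit top face
    for n,im in(("top",T),("side",S)):
        hsv=cv2.cvtColor(im["pixels"],cv2.COLOR_BGR2HSV)
        mb=(abs(hsv[...,0].astype(int)-110)<15)&(hsv[...,1]>120)&(hsv[...,2]>85)
        cn=max(cv2.findContours(mb.astype(np.uint8),cv2.RETR_EXTERNAL,cv2.CHAIN_APPROX_NONE)[0],key=cv2.contourArea)
        ap=cv2.approxPolyDP(cn,3,True)[:,0]
        print(n,[(tuple(map(int,q)),onplane(im,q,0.13)[:2].round(4)) for q in ap])
    for n,pl in(("fusebox",.02),):pass
E
python3 fit.py
```

```text
bar [278.2609 197.2826] [289.3515  27.8668] [ 0.5202 -0.0727  0.3991] reproj [0.0198 7.1854] [-7.8856 -1.4065]
bar yaw -175.70853755596715
bar yaw 179.77824029288905
rect ((264.24749755859375, 200.47525024414062), (21.492801666259766, 51.14491271972656), 84.2894058227539)
[[ 0.5902  0.0098  0.01  ]
 [ 0.603  -0.1274  0.01  ]
 [ 0.5451 -0.1322  0.01  ]
 [ 0.5325  0.0044  0.01  ]] [ 0.5677 -0.0614  0.01  ] [np.float64(0.05794431439948741), np.float64(0.13778283617104692), np.float64(0.05805593893188819), np.float64(0.1371082979835792)]
edge yaws [np.float64(5.357468424958653), np.float64(-84.6784467195319), np.float64(-175.308361474494), np.float64(95.27636826158613)]
top [((146, 148), array([0.687 , 0.2319])), ((83, 156), array([0.6681, 0.3856])), ((93, 227), array([0.4943, 0.3564])), ((155, 219), array([0.5124, 0.2075]))]
side [((155, 259), array([0.6881, 0.2333])), ((134, 356), array([0.6677, 0.3889])), ((250, 357), array([0.5077, 0.3668])), ((251, 352), array([0.5073, 0.3599])), ((253, 358), array([0.5034, 0.3675])), ((260, 358), array([0.4937, 0.3661])), ((259, 267), array([0.5142, 0.2231])), ((253, 267), array([0.5239, 0.2245])), ((250, 260), array([0.5308, 0.2121]))]
```

Run:
```python
from fit import *
T=ctrl.get_image("top");S=ctrl.get_image("side")
def red2(im,r0,r1,c0,c1):
    h=cv2.cvtColor(im["pixels"],cv2.COLOR_BGR2HSV);m=((h[...,0]<8)|(h[...,0]>172))&(h[...,1]>120)&(h[...,2]>60)
    w=np.zeros_like(m);w[r0:r1,c0:c1]=1;return m&w
mt=red2(T,180,215,260,300);ms=red2(S,150,172,235,270)
ct,vt=ends(mt);cs,vs=ends(ms);b=tri([(T,ct),(S,cs)]);print(mt.sum(),ms.sum(),ct,cs,b,proj(T,b)-ct,proj(S,b)-cs)
for im,c,v in((T,ct,vt),(S,cs,vs)):
    d=onplane(im,c+8*v,b[2])-onplane(im,c-8*v,b[2]);print("bar yaw",np.degrees(np.arctan2(d[1],d[0])))
def plan(p,z):
    s=ctrl.get_state();from scipy.spatial.transform import Rotation as Ro
    return Ro.from_rotvec(s["tool_rot"]).inv().apply(np.r_[p,z]-s["position"])/0.2
print(plan(b[:2],0.182+.074+.03))
```

```text
65 52 [278.2615 197.2769] [252.9615 160.1538] [ 0.5697 -0.0952  0.0677] [-0.0006 -0.0122] [0.0133 0.002 ]
bar yaw -174.2069597949898
bar yaw -174.87375285731653
[ 2.513  -1.8267  0.5938]
```

```bash
python3 -m jog '{"translation": [[0.25,-0.18,0],[0.5,-0.37,0],[0.75,-0.55,0],[1,-0.73,0],[1,-0.73,0]], "yaw": [0,0,0,0,0], "jaw": [1,1,1,1,1]}' 10
python3 -m jog '{"translation": [[0.25,-0.18,0],[0.5,-0.37,0],[0.75,-0.55,0],[1,-0.73,0],[1,-0.73,0]], "yaw": [0,0,0,0,0], "jaw": [1,1,1,1,1]}' 10
python3 -m jog '{"translation": [[0.25,-0.18,0.1],[0.513,-0.367,0.2],[0.513,-0.367,0.4],[0.513,-0.367,0.594],[0.513,-0.367,0.594],[0.513,-0.367,0.594],[0.513,-0.367,0.594],[0.513,-0.367,0.594]], "yaw": [-0.055,-0.11,-0.165,-0.22,-0.275,-0.33,-0.385,-0.419], "jaw": [1,1,1,1,1,1,1,1]}' 10
cat > where.py <<'E'
from h import *
from scipy.spatial.transform import Rotation as Ro
np.set_printoptions(precision=4,suppress=True)
s=ctrl.get_state();R=Ro.from_rotvec(s["tool_rot"]).as_matrix()
print("t",s["time"],"pos",s["position"],"tip z",s["position"][2]-.182,"xaxis deg",np.degrees(np.arctan2(R[1,0],R[0,0])),"z",R[:,2],"F",s["ft_force"],"w",s["grip_width"],s["grip_force"])
E
python3 where.py
```

```text
time: 1.72
position: [0.3646, -0.3999, 0.4054]
tool_rot: [-3.09, -0.563, -0.003]
ft_force: [-0.3, -1.2, 0.3]
grip_width: 0.513
grip_force: 0.0
time: 2.35
position: [0.5009, -0.1943, 0.4051]
tool_rot: [-3.09, -0.561, -0.003]
ft_force: [-0.4, -0.8, 0.3]
grip_width: 0.018
grip_force: 0.0
time: 3.35
position: [0.5695, -0.0973, 0.2857]
tool_rot: [2.111, 2.326, -0.002]
ft_force: [-0.0, 0.5, 0.4]
grip_width: 0.005
grip_force: 0.0
t 3.35 pos [ 0.5695 -0.0973  0.2857] tip z 0.10368122713045064 xaxis deg 95.55917238931619 z [-0.0005 -0.0009 -1.    ] F [-0.0438  0.4503  0.4286] w 0.005314853278854853 0.0
```

```bash
python3 -m jog '{"translation": [[0,0,0.06],[0,0,0.12],[0,0,0.14],[0,0,0.15],[0,0,0.16],[0,0,0.16]], "yaw": [0,0,0,0,0,0], "jaw": [1,1,1,1,1,1]}'
python3 where.py
```

```text
time: 4.1
position: [0.5696, -0.096, 0.2555]
tool_rot: [2.114, 2.323, -0.004]
ft_force: [-4.7, -1.1, 11.0]
grip_width: 0.004
grip_force: 5.6
t 4.1 pos [ 0.5696 -0.096   0.2555] tip z 0.07346176775399588 xaxis deg 95.39828931550366 z [-0.0009 -0.0026 -1.    ] F [-4.6902 -1.1278 10.9518] w 0.003702654238603878 5.594469008501619
```

```bash
python3 -m jog '{"translation": [[-0.01,0,0.01],[-0.02,0,0.02],[-0.03,0,0.035],[-0.04,0,0.05],[-0.05,0,0.07],[-0.06,0,0.09],[-0.066,0,0.11]], "yaw": [0,0,0,0,0,0,0], "jaw": [1,1,1,1,1,1,1]}'
python3 where.py
```

```text
time: 4.97
position: [0.5707, -0.1119, 0.2336]
tool_rot: [2.114, 2.319, -0.009]
ft_force: [-5.7, -7.1, 13.0]
grip_width: 0.008
grip_force: 6.2
t 4.975 pos [ 0.5707 -0.1119  0.2336] tip z 0.05164085783506284 xaxis deg 95.29996900612795 z [-0.0012 -0.0068 -1.    ] F [-5.7448 -7.1307 12.9642] w 0.0076165586197703885 6.21492347214371
```

```bash
python3 -m jog '{"translation": [[-0.01,-0.003,0],[-0.015,-0.003,0.01],[-0.02,-0.003,0.02],[-0.022,-0.003,0.03],[-0.025,-0.003,0.04],[-0.025,-0.003,0.04]], "yaw": [0,0,0,0,0,0], "jaw": [1,1,1,1,1,1]}'
python3 where.py
```

```text
time: 5.72
position: [0.5707, -0.1154, 0.2254]
tool_rot: [2.114, 2.321, -0.006]
ft_force: [-5.0, -4.4, 10.3]
grip_width: 0.003
grip_force: 5.0
t 5.725 pos [ 0.5707 -0.1154  0.2254] tip z 0.04335234775991964 xaxis deg 95.3492891235593 z [-0.0007 -0.0042 -1.    ] F [-5.0445 -4.3856 10.2872] w 0.0027249776595684437 4.977563505526632
```

```bash
cat > chk.py <<'E'
from h import *
import sys
s=ctrl.get_state();F=np.array(s["ft_force"]);print(round(s["time"],2),(np.array(s["position"])*1000).round(1),F.round(1),"tip",round(s["position"][2]*1000-182,1))
sys.exit(F[2]>float(sys.argv[1]))
E
python3 -m jog '{"translation": [[-0.004,0,0.007],[-0.008,0,0.014],[-0.01,0,0.02],[-0.01,0,0.02]], "yaw": [0,0,0,0], "jaw": [1,1,1,1]}' >/dev/null; python3 chk.py 14 &&
python3 -m jog '{"translation": [[0,0,0.006],[0,0,0.006],[0,0,0.006]], "yaw": [0,0,0], "jaw": [1,1,1]}' >/dev/null && python3 chk.py 14 &&
python3 -m jog '{"translation": [[0,0,0.006],[0,0,0.006],[0,0,0.006]], "yaw": [0,0,0], "jaw": [1,1,1]}' >/dev/null && python3 chk.py 14 &&
python3 -m jog '{"translation": [[0,0,0.006],[0,0,0.006],[0,0,0.006]], "yaw": [0,0,0], "jaw": [1,1,1]}' >/dev/null && python3 chk.py 14 &&
python3 -m jog '{"translation": [[0,0,0.006],[0,0,0.006],[0,0,0.006]], "yaw": [0,0,0], "jaw": [1,1,1]}' >/dev/null && python3 chk.py 14
```

```text
6.22 [ 570.9 -116.6  221.2] [-4.7 -2.1  9.7] tip 39.2False
```

```bash
sed -i 's/sys.exit(\(.*\))$/sys.exit(int(\1))/' chk.py
python3 -m jog '{"translation": [[0,0,0.006],[0,0,0.006],[0,0,0.006]], "yaw": [0,0,0], "jaw": [1,1,1]}' >/dev/null && python3 chk.py 13 &&
python3 -m jog '{"translation": [[0,0,0.006],[0,0,0.006],[0,0,0.006]], "yaw": [0,0,0], "jaw": [1,1,1]}' >/dev/null && python3 chk.py 13 &&
python3 -m jog '{"translation": [[0,0,0.006],[0,0,0.006],[0,0,0.006]], "yaw": [0,0,0], "jaw": [1,1,1]}' >/dev/null && python3 chk.py 13 &&
python3 -m jog '{"translation": [[0,0,0.006],[0,0,0.006],[0,0,0.006]], "yaw": [0,0,0], "jaw": [1,1,1]}' >/dev/null && python3 chk.py 13
```

```text
6.6 [ 570.9 -116.7  220.1] [-5.3 -2.5  9.9] tip 38.1
6.97 [ 570.9 -116.8  218.9] [-4.3 -3.1  8.9] tip 36.9
7.35 [ 570.9 -117.   217.7] [-4.4 -2.4  8.1] tip 35.7
7.72 [ 570.9 -117.   216.5] [-4.4 -3.   9.4] tip 34.5
```

```bash
python3 -m jog '{"translation": [[0,0,0.006],[0,0,0.006],[0,0,0.006]], "yaw": [0,0,0], "jaw": [1,1,1]}' >/dev/null && python3 chk.py 12 &&
python3 -m jog '{"translation": [[0,0,0.006],[0,0,0.006],[0,0,0.006]], "yaw": [0,0,0], "jaw": [1,1,1]}' >/dev/null && python3 chk.py 12 &&
python3 -m jog '{"translation": [[0,0,0.006],[0,0,0.006],[0,0,0.006]], "yaw": [0,0,0], "jaw": [1,1,1]}' >/dev/null && python3 chk.py 12 &&
python3 -m jog '{"translation": [[0,0,0.006],[0,0,0.006],[0,0,0.006]], "yaw": [0,0,0], "jaw": [1,1,1]}' >/dev/null && python3 chk.py 12 &&
python3 -m jog '{"translation": [[0,0,0.006],[0,0,0.006],[0,0,0.006]], "yaw": [0,0,0], "jaw": [1,1,1]}' >/dev/null && python3 chk.py 12 &&
python3 -m jog '{"translation": [[0,0,0.006],[0,0,0.006],[0,0,0.006]], "yaw": [0,0,0], "jaw": [1,1,1]}' >/dev/null && python3 chk.py 12
```

```text
8.1 [ 570.9 -117.1  215.4] [-6.1 -3.3 10.3] tip 33.4
8.47 [ 571.  -117.   214.9] [-7.  -3.5 14.8] tip 32.9
```

The force has gone from 9 N to 15 N, so the stop is felt. Next I ease off slowly and watch the force.

```bash
python3 -m jog '{"translation": [[0,0,0],[0,0,-0.003],[0,0,-0.006]], "yaw": [0,0,0], "jaw": [1,1,1]}' >/dev/null ; python3 chk.py 12
python3 -m jog '{"translation": [[0,0,-0.006],[0,0,-0.01],[0,0,-0.01]], "yaw": [0,0,0], "jaw": [1,1,1]}' >/dev/null ; python3 chk.py 12 
python3 -m jog '{"translation": [[0,0,-0.005],[0,0,-0.01],[0,0,-0.01]], "yaw": [0,0,0], "jaw": [1,1,1]}' >/dev/null ; python3 chk.py 12
```

```text
8.85 [ 570.9 -117.   215.5] [-4.3 -3.7  9.1] tip 33.5
9.22 [ 570.9 -116.9  217.4] [-4.6 -3.2  9.1] tip 35.4
9.6 [ 571.  -116.7  218.6] [-2.4 -3.7  4.9] tip 36.6
```

```bash
python3 -m jog '{"translation": [[0,0,-0.004],[0,0,-0.004],[0,0,-0.004]], "yaw": [0,0,0], "jaw": [1,1,1]}' >/dev/null ; python3 chk.py 12
python3 -m jog '{"translation": [[0,0,-0.004],[0,0,-0.004],[0,0,-0.004]], "yaw": [0,0,0], "jaw": [1,1,1]}' >/dev/null ; python3 chk.py 12
```

```text
9.97 [ 571.3 -115.6  219. ] [-1.1 -4.5  3.7] tip 37.0
10.35 [ 571.1 -114.7  219.4] [ 1.7 -1.7  2.6] tip 37.4
```

```bash
python3 -m jog '{"translation": [[0,0,-0.005],[0,0,-0.01],[0,0,-0.015],[0,0,-0.02]], "yaw": [0,0,0,0], "jaw": [1,1,1,1]}' >/dev/null ; python3 chk.py 12
python3 -m jog '{"translation": [[0,0,-0.1],[0,0,-0.3],[0,0,-0.5],[-0.25,0,-0.7],[-0.5,0,-0.7],[-0.75,0,-0.7],[-1,0,-0.7],[-1,0,-0.7]], "yaw": [0,0,0,0,0,0,0,0], "jaw": [1,1,1,1,0,0,0,0]}' >/dev/null ; python3 where.py
python3 - <<'E'
from fit import *
T=ctrl.get_image("top");S=ctrl.get_image("side")
cv2.imwrite("pics/t1.png",np.hstack([cv2.resize(T["pixels"][170:240,130:320],(760,280),interpolation=cv2.INTER_CUBIC)]))
cv2.imwrite("pics/s1.png",cv2.resize(S["pixels"][120:290,130:340],(741,600),interpolation=cv2.INTER_CUBIC))
E
```

```text
10.85 [ 570.9 -115.2  223.5] [-0.2 -0.5  0.3] tip 41.5
t 11.85 pos [ 0.5886 -0.3204  0.3642] tip z 0.18220337713189672 xaxis deg 94.9885632516206 z [ 0.     -0.0026 -1.    ] F [-0.0848  0.1026 -0.612 ] w 0.3746281275902194 0.0
```

View pics/t1.png

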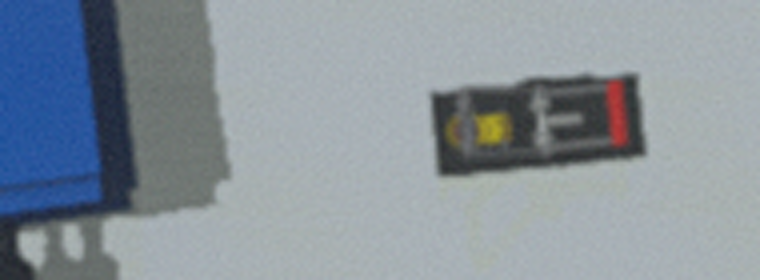

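View pics/s1.png

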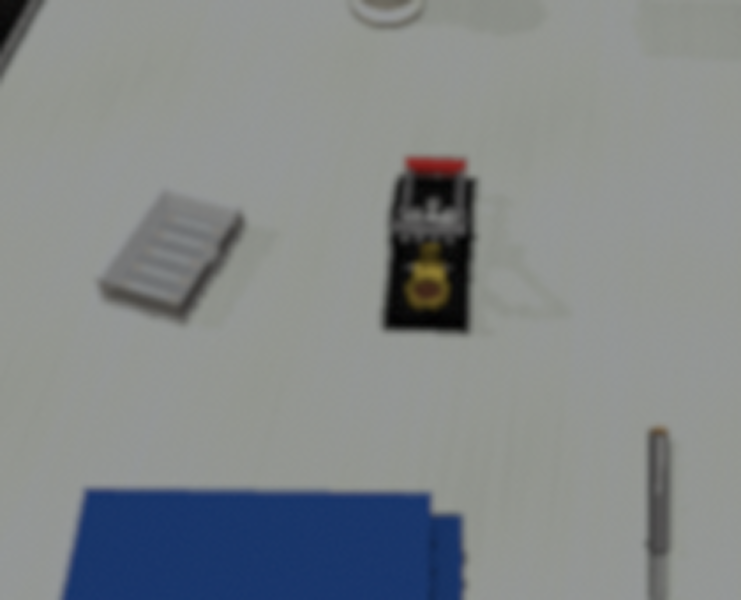

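The jaw is raised, the red bar sits low at the tail (top view (284,198)), and the yellow treadle is in view, so the trap is cocked. It has barely moved. I'll re-measure it once for the grasp.

```bash
python3 fit.py | grep -A9 rect; python3 where.py
```

```text
rect ((263.992431640625, 200.4293975830078), (21.164583206176758, 50.958351135253906), 83.8844985961914)
[[ 0.5894  0.0103  0.01  ]
 [ 0.6031 -0.1263  0.01  ]
 [ 0.5461 -0.1314  0.01  ]
 [ 0.5326  0.0046  0.01  ]] [ 0.5678 -0.0607  0.01  ] [np.float64(0.05705665760337524), np.float64(0.13727908466233002), np.float64(0.05717086628121139), np.float64(0.13661803108774284)]
edge yaws [np.float64(5.762406604093383), np.float64(-84.27109195337492), np.float64(-174.90021588229095), np.float64(95.6824517364552)]
top [((146, 148), array([0.687 , 0.2319])), ((83, 156), array([0.6681, 0.3856])), ((89, 220), array([0.5112, 0.3665])), ((94, 227), array([0.4943, 0.354 ])), ((155, 219), array([0.5124, 0.2075]))]
side [((155, 259), array([0.6881, 0.2333])), ((134, 356), array([0.6677, 0.3889])), ((248, 358), array([0.5102, 0.3686])), ((251, 353), array([0.5071, 0.3613])), ((252, 358), array([0.5047, 0.3677])), ((260, 358), array([0.4937, 0.3661])), ((259, 267), array([0.5142, 0.2231])), ((253, 267), array([0.5239, 0.2245])), ((250, 260), array([0.5308, 0.2121]))]
t 12.05 pos [ 0.5905 -0.3126  0.3645] tip z 0.18251378419587866 xaxis deg 95.59156935554117 z [ 0.0011  0.0006 -1.    ] F [-0.8622  0.3545  0.4127] w 0.5550129376290872 0.0
```

```bash
python3 -m jog '{"translation": [[0.25,0.003,0],[0.5,0.006,0],[0.75,0.01,0],[1,0.01,0],[1,0.01,0]], "yaw": [0,0,0,0,0], "jaw": [0,0,0,0,0]}' >/dev/null
python3 -m jog '{"translation": [[0.105,0,0.15],[0.105,0,0.35],[0.105,0,0.5],[0.105,0,0.6],[0.105,0,0.65],[0.105,0,0.65],[0.105,0,0.65]], "yaw": [0,0,0,0,0,0,0], "jaw": [0,0,0,0,0,0,0]}' >/dev/null
python3 where.py
```

```text
t 13.55 pos [ 0.5716 -0.0942  0.2347] tip z 0.05267517047502618 xaxis deg 95.46438871300882 z [ 0.0019 -0.0005 -1.    ] F [ 0.509  -0.0458  0.6455] w 1.0000826700271954 0.0
```

```bash
python3 -m jog '{"translation": [[0,0,0.06],[0,0,0.12],[0,0,0.18],[0,0,0.22],[0,0,0.24],[0,0,0.24]], "yaw": [0,0,0,0,0,0], "jaw": [0,0,0,0,0,0]}' 6 >/dev/null; python3 where.py
python3 -m jog '{"translation": [[0,0,0],[0,0,0],[0,0,0],[0,0,0],[0,0,0],[0,0,0]], "yaw": [0,0,0,0,0,0], "jaw": [0.2,0.27,0.3,0.34,0.4,0.4]}' 6 >/dev/null; python3 where.py
```

```text
t 14.3 pos [ 0.571  -0.0942  0.1852] tip z 0.0032439631236911293 xaxis deg 95.46829647179824 z [-0.0004  0.0001 -1.    ] F [0.9728 0.6399 0.2601] w 1.0013995099135604 0.0
t 15.05 pos [ 0.5711 -0.0943  0.1856] tip z 0.003631858012411393 xaxis deg 95.45557048126469 z [ 0.0004 -0.0001 -1.    ] F [ 0.2141 -0.4341  0.3212] w 0.6432490218598836 5.999960322515108
```

```bash
python3 -m jog '{"translation": [[0.03,0.01,0],[0.09,0.03,0],[0.16,0.055,0],[0.24,0.08,0],[0.32,0.11,0],[0.4,0.135,0],[0.46,0.155,0],[0.48,0.163,0]], "yaw": [0,0,0,0,0,0,0,0], "jaw": [0.5,0.5,0.5,0.5,0.5,0.5,0.5,0.5]}' 10 >/dev/null; python3 where.py
python3 -m jog '{"translation": [[0.03,0.01,0],[0.09,0.03,0],[0.16,0.055,0],[0.24,0.08,0],[0.32,0.11,0],[0.4,0.135,0],[0.46,0.155,0],[0.48,0.163,0]], "yaw": [0,-0.002,-0.004,-0.006,-0.008,-0.01,-0.012,-0.013], "jaw": [0.5,0.5,0.5,0.5,0.5,0.5,0.5,0.5]}' 10 >/dev/null; python3 where.py
python3 - <<'E'
from fit import *
T=ctrl.get_image("top");S=ctrl.get_image("side")
a=cv2.resize(T["pixels"][130:240,80:280],(800,440),interpolation=cv2.INTER_CUBIC);cv2.imwrite("pics/t2.png",a)
E
```

```text
t 16.05 pos [0.5943 0.0056 0.1856] tip z 0.00363127906173516 xaxis deg 95.55687914427259 z [-0.0006 -0.0002 -1.    ] F [-2.7827 -4.6343  5.0102] w 0.6410628325251291 10.000278605148196
t 17.05 pos [0.6174 0.1045 0.1856] tip z 0.00358224439312807 xaxis deg 97.91487271046992 z [-0.001  -0.0003 -1.    ] F [-2.9598 -4.8727  7.9783] w 0.6432448104713683 9.99904180818703
```

View pics/t2.png

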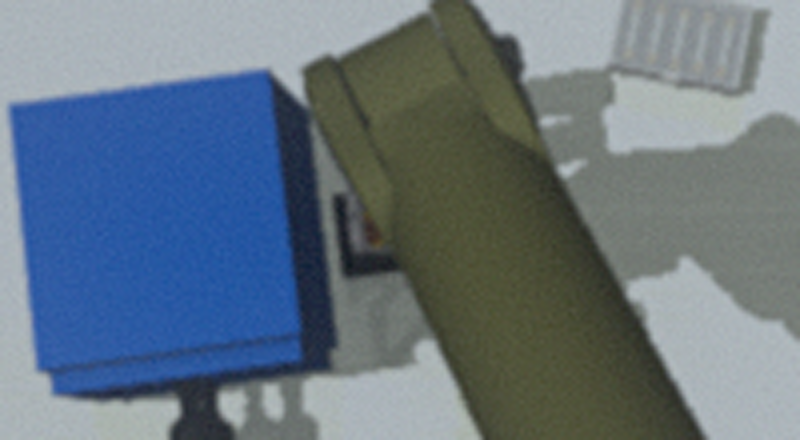

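The trap's lip (crop x≈340, i.e. pixel 165) is about 8–10 mm short of the unit's foot and looks square to it. I'll advance slowly until it makes contact.

```bash
cat > chy.py <<'E'
from h import *
import sys
s=ctrl.get_state();F=np.array(s["ft_force"]);print(round(s["time"],2),(np.array(s["position"])*1000).round(1),F.round(1),np.round(s["torque"],2))
sys.exit(int(F[1]<-10))
E
python3 -m jog '{"translation": [[0.01,0,0],[0.02,0,0],[0.03,0,0],[0.03,0,0]], "yaw": [0,0,0,0], "jaw": [0.5,0.5,0.5,0.5]}' >/dev/null; python3 chy.py &&
python3 -m jog '{"translation": [[0.004,0,0],[0.008,0,0],[0.008,0,0]], "yaw": [0,0,0], "jaw": [0.5,0.5,0.5]}' >/dev/null; python3 chy.py &&
python3 -m jog '{"translation": [[0.004,0,0],[0.008,0,0],[0.008,0,0]], "yaw": [0,0,0], "jaw": [0.5,0.5,0.5]}' >/dev/null; python3 chy.py &&
python3 -m jog '{"translation": [[0.004,0,0],[0.008,0,0],[0.008,0,0]], "yaw": [0,0,0], "jaw": [0.5,0.5,0.5]}' >/dev/null; python3 chy.py &&
python3 -m jog '{"translation": [[0.004,0,0],[0.008,0,0],[0.008,0,0]], "yaw": [0,0,0], "jaw": [0.5,0.5,0.5]}' >/dev/null; python3 chy.py
```

```text
17.65 [616.9 109.4 185.6] [ 0.4 -3.4  3.8] [-0.76 -0.16 -0.03]
18.02 [616.7 110.7 185.6] [ 1.  -4.2  4.8] [-0.89 -0.28 -0.03]
18.4 [616.4 112.2 185.6] [ 1.2 -4.4  4.3] [-1.04 -0.24 -0.04]
18.77 [616.2 113.7 185.6] [ 1.  -4.7  4.3] [-1.05 -0.23 -0.01]
19.15 [616.  115.2 185.6] [ 0.6 -3.8  4.4] [-1.05 -0.3  -0.02]
```

```bash
python3 -m jog '{"translation": [[0.004,0,0],[0.008,0,0],[0.008,0,0]], "yaw": [0,0,0], "jaw": [0.5,0.5,0.5]}' >/dev/null; python3 chy.py &&
python3 -m jog '{"translation": [[0.004,0,0],[0.008,0,0],[0.008,0,0]], "yaw": [0,0,0], "jaw": [0.5,0.5,0.5]}' >/dev/null && python3 chy.py &&
python3 -m jog '{"translation": [[0.004,0,0],[0.008,0,0],[0.008,0,0]], "yaw": [0,0,0], "jaw": [0.5,0.5,0.5]}' >/dev/null && python3 chy.py &&
python3 -m jog '{"translation": [[0.004,0,0],[0.008,0,0],[0.008,0,0]], "yaw": [0,0,0], "jaw": [0.5,0.5,0.5]}' >/dev/null && python3 chy.py
```

```text
19.52 [616.  115.7 185.6] [ 1.1 -6.6  6. ] [-1.48 -0.31  0.07]
19.9 [616.  116.1 185.6] [ 0.9 -9.1  7.2] [-1.93 -0.32  0.09]
20.27 [616.  116.5 185.6] [  0.4 -11.3   7.4] [-2.47 -0.33  0.08]
```

```bash
python3 -m jog '{"translation": [[-0.003,0,0],[-0.006,0,0],[-0.006,0,0]], "yaw": [0,0,0], "jaw": [0.5,0.5,0.5]}' 3 >/dev/null; python3 chy.py
python3 -m jog '{"translation": [[0,0,0],[0,0,0],[0,0,0],[0,0,0],[0,0,0],[0,0,0]], "yaw": [0,0,0,0,0,0], "jaw": [0.33,0.3,0.25,0.15,0,0]}' >/dev/null; python3 where.py
python3 -m jog '{"translation": [[0,0,0],[0,0,-0.03],[0,0,-0.1],[0,0,-0.2],[0,0,-0.4],[0,0,-0.65],[-0.2,0,-0.9],[-0.4,0,-0.9]], "yaw": [0,0,0,0,0,0,0,0], "jaw": [0,0,0,0,0,0,0,0]}' >/dev/null; python3 where.py
python3 -m jog '{"translation": [[-0.25,0,0],[-0.5,0,0],[-0.75,0,0],[-1,0,0],[-1,0,0],[-1,0,0]], "yaw": [0,0,0,0,0,0], "jaw": [0,0,0,0,0,0]}' >/dev/null; python3 where.py
python3 - <<'E'
from fit import *
T=ctrl.get_image("top");S=ctrl.get_image("side")
a=cv2.resize(T["pixels"][140:240,80:230],(780,520),interpolation=cv2.INTER_CUBIC);cv2.imwrite("pics/t3.png",a)
a=cv2.resize(S["pixels"][180:300,130:320],(798,504),interpolation=cv2.INTER_CUBIC);cv2.imwrite("pics/s3.png",a)
E
```

```text
20.65 [615.5 118.7 185. ] [ 2.6 -4.8  0.8] [-1.03 -0.76 -0.09]
t 21.4 pos [0.6154 0.119  0.1855] tip z 0.0035081410010133762 xaxis deg 97.80091367060446 z [-0.0001 -0.0001 -1.    ] F [ 0.4935 -0.1128 -0.2404] w 0.9664586730886071 0.0
t 22.4 pos [0.6274 0.0407 0.3726] tip z 0.19063147911158068 xaxis deg 97.93886396984415 z [ 0.0107  0.0002 -0.9999] F [ 0.029  -0.8033 -0.0144] w 1.000399783941879 0.0
t 23.15 pos [ 0.6534 -0.1577  0.3668] tip z 0.1847604891897458 xaxis deg 97.81982305630846 z [ 0.0012  0.0008 -1.    ] F [0.8909 0.7398 1.1397] w 1.0031393056827391 0.0
```

View pics/t3.png

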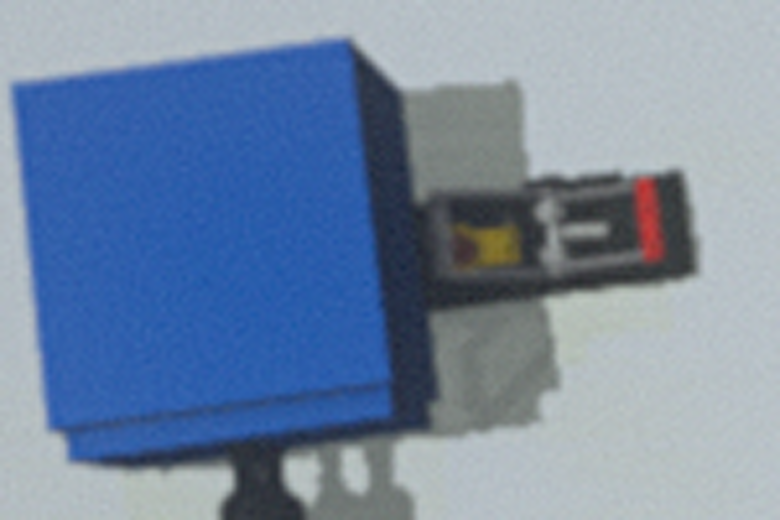

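View pics/s3.png

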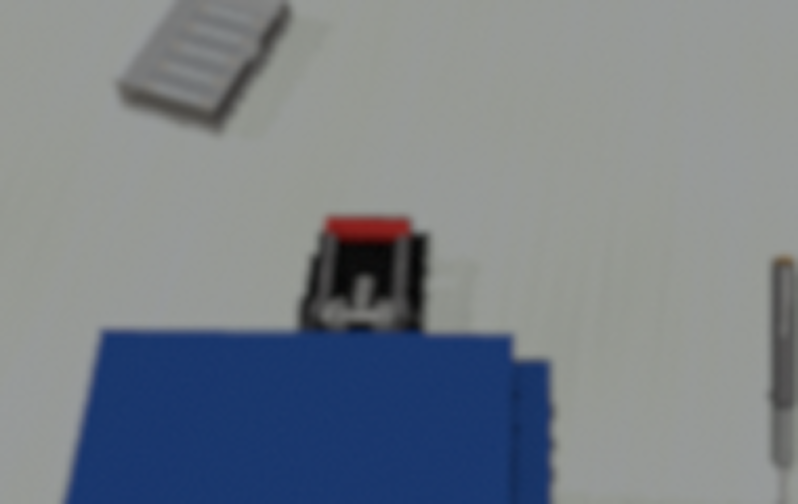

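The trap's front visually meets the unit's side, the jaw is still up and the bar is low; the fuse box and pen look unmoved. Next, a numeric check of the gap and squareness.

Run:
```python
from fit import *
T=ctrl.get_image("top");S=ctrl.get_image("side")
def red2(im,r0,r1,c0,c1):
    h=cv2.cvtColor(im["pixels"],cv2.COLOR_BGR2HSV);m=((h[...,0]<8)|(h[...,0]>172))&(h[...,1]>120)&(h[...,2]>60)
    w=np.zeros_like(m);w[r0:r1,c0:c1]=1;return m&w
mt=red2(T,165,200,195,212);ms=red2(S,225,245,200,235)
ct,vt=ends(mt);cs,vs=ends(ms);b=tri([(T,ct),(S,cs)]);print(mt.sum(),ms.sum(),b,proj(T,b)-ct)
for im,c,v in((T,ct,vt),(S,cs,vs)):
    d=onplane(im,c+8*v,b[2])-onplane(im,c-8*v,b[2]);print("bar yaw",np.degrees(np.arctan2(d[1],d[0])))
g=T["pixels"].max(2).astype(np.uint8);m=((g<85)|red2(T,165,200,195,212));w=np.zeros_like(m);w[165:205,182:222]=1
m=cv2.morphologyEx((m&w).astype(np.uint8),cv2.MORPH_CLOSE,np.ones((7,7)))
r=cv2.minAreaRect(np.argwhere(m)[:,::-1].astype(np.float32));P=np.array([onplane(T,q,.004) for q in cv2.boxPoints(r)])
i=np.argsort(P[:,1])[:2];tail=P[i].mean(0)
a=np.radians(7.8);n=np.array([-np.sin(a),np.cos(a)]);e=np.array([n[1],-n[0]]);mid=np.array([.602,.219])
for nm,x0,p in(("tail",-.068,tail),("bar",-50e-3*np.cos(np.arcsin((b[2]-.03)/.05)),b)):
    lip=p[:2]+(.072-x0)*n;print(nm,p,"lip u,v",(lip-mid)@e,(lip-mid)@n)
dd=P[i[1]]-P[i[0]];print("tail yaw",np.degrees(np.arctan2(dd[1],dd[0])),r)
```

```text
60 87 [0.6171 0.0981 0.0307] [-0.0031 -0.0327]
bar yaw -172.4847543493463
bar yaw -172.4404320240004
tail [0.6161 0.08   0.004 ] lip u,v -0.004855322174146294 0.00033514643312345727
bar [0.6171 0.0981 0.0307] lip u,v -0.0014647733513737861 0.00019343177355433432
tail yaw 4.383363926620304 ((196.49705505371094, 184.46176147460938), (21.09153938293457, 30.678604125976562), 85.60128784179688)
```

```bash
python3 -c "
from bench import ctrl
print(ctrl.close_job())"
```

```text
the job is handed in; nothing more can be done
None
```

The job is handed in, verdict not shown: at my last check the trap was cocked (bar about 31 mm up), its lip was within about 1 mm of the blue unit's side and square to it, the robot was clear of it, and the fuse box and pen looked unmoved (the lamp was never approached).

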